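Start the dry-block tube incubator

TASK

The sample tubes are already standing in the dry-block incubator: get their incubation going. Push the raised clear lid down until it is fully shut, then switch the incubator on by pressing the raised back half of the rocker at the right end of its front panel all the way down, and then press the oblong start key right in and let it spring back. Do not press the two round keys or press start early, do not swing the lid further open, and leave the two sample pots and the marker where they are.

Things in the scene. Friction and masses are not known exactly. Their poses are not given: they have to be found in the camera images.
- incubator: White bench-top dry-block incubator, fixed, 220 mm wide (y), 280 deep (x), 85 high without the lid. Origin: centre of its footprint on the bench; x points from its front to its back, y to its left as seen from the front, z up. Its front 95 mm is the sloping control panel; behind that, under the lid, an aluminium block holds capped tubes
- panel_mid (a point): centre of the control panel's face; z axis: its outward normal, x axis: up the slope. The panel slopes up towards the back at 15 degrees (0.262 rad) to the level, front edge about 55 mm, back edge about 80 mm above the bench. On it: black rocker at the right end, oblong start key next to it, two round keys further left, a display behind the keys
- hinge (a point): middle of the lid's hinge axis, at the back of the incubator, 90 mm above the bench; the axis runs along the incubator's y
- lid (a joint): angle of the clear lid in rad: 0 shut (on its stop), grows as its front edge rises; starts at 0.7 to 1.1. A cover 190 mm wide reaching 160 mm forward from the hinge; its flat outer face lies 30 mm above the hinge when shut (120 mm above the bench); a 70 mm wide lip sticks out 14 mm at its front. Stiff hinge: it stays at any angle; 1 to 2 N at its front edge closes it
- lid_push (a point): point on the outer (top) face of the lid, on its centre line, 140 mm from the hinge and 20 mm back from the front edge; its z axis is the outward normal of that face; it moves with the lid
- rocker (a joint): angle of the mains rocker in rad: 0 off, 0.32 fully on (its stop). Black, 31 mm long up the slope, 22 mm wide, a shallow V pivoted at its middle about the incubator's y. Off: its back half stands up, end 11 mm proud of the panel; on: that half lies parallel to the panel, 6 mm proud, and the front half stands up. Stays where it is left; about 3 N moves it
- rocker_press (a point): point on the face of the rocker's back half, the half to press, 10 mm from the pivot line; it moves with the rocker
- start_key (a joint): travel of the oblong start key in m: 0 out, 0.004 fully in; springs back by itself; 2 N to start moving, 4.4 N fully in, square to the panel
- start_key_top (a point): centre of the top of the start key, an oblong white key 32 mm wide (y) by 17 mm, 7 mm proud of the panel; its z axis is the panel's outward normal. The rocker's centre is 55 mm to its right (and 20 mm further up the slope), the nearer round key 50 mm to its left
- key_mid (a joint): travel in m of the nearer round key (white, 16 mm across, 7 mm proud, 0 to 0.004); not to be pressed
- key_left (a joint): travel in m of the farther round key, the same kind, 40 mm further left; not to be pressed
- tall_pot: loose white sample pot with a green snap cap, 41 mm across, 85 mm high, standing at one side of the incubator; origin at the centre of its underside; not to be moved
- short_pot: loose white sample pot with a green snap cap, 45 mm across, 60 mm high, standing at the other side of the incubator; origin at the centre of its underside; not to be moved
- marker: loose black marker pen with a blue cap, 121 mm long, 16 mm thick, lying on the bench in front of the incubator; origin near its middle, underside; not to be moved

How it is judged:
By the outcome, as a careful person would: the job done as asked, in the order asked, and still so for the second after the job is handed in, with the robot touching nothing.
It also fails if it takes over 48 s, if anything falls off the work surface, if the arm or the gripper's body presses on something with over 40 N, if the wrist force passes 120 N, or if a joint passes its speed limit or range.

ROBOT

A 6-joint arm with a two-finger parallel gripper is mounted at the origin on the work surface. World frame = base frame: x ahead of the robot, y to its left, z up, the work surface at z = 0. Lengths are in m, angles in rad, forces in N, time in s.
With the tool pointing down it reaches from about 0.3 to 0.825 m from the base axis. Payload 5.4 kg.
Tool frame: the origin (TCP) lies midway between the tips of the shut fingers; the grasp point (between the pads) lies 19 mm behind it; z points along the fingers, y is the line along which they close (so a half turn about z gives the same grasp; the last joint's range is limited). The gripper opens to 92 mm and grips with 3 to 60 N. Pads are 20 mm wide; open, the fingers measure 128 mm over their backs; the gripper's body (75 mm by 189 mm) begins 69 mm behind the grasp point.
Start: joints at [1.063, 0.158, 1.597, -0, 1.386, -0.21], TCP at [0.169, 0.55, 0.215] pointing down, gripper open.
Joint ranges: [-2.91, 2.91], [-0.94, 2.29], [0.18, 2.7], [-1.29, 4.43], [0.17, 2.64], [-3, 3]. Speed limits (rad/s): [2.57, 2.57, 3.14, 3.14, 3.14, 3.14].

INTERFACE

Orientations are given as a unit quaternion [w, x, y, z].
In Python, from rig import env gives the robot as it stands.
- The arm moves only by the tool apply_moves, never from a script. Its argument "series" is a list of rows, each a list of 7 numbers: the opening, from 0 (shut) to 1 (fully open), then the shift along the world's x, y, z normalised to -1 to 1, where 1 is 0.2 m, then the turn, a rotation vector about the world's x, y, z normalised to -1 to 1, where 1 is 180 degrees. A call has exactly 8 rows; each row is the pose to reach, as a shift and turn from the pose commanded when the call began, turning the shorter way round; what a row does not reach only later rows make up. A row lasts 1/10 s, in which the tool goes at most 50 mm and 8.59 degrees, less where a joint would pass 70% of its speed; a pose out of reach is approached as far as the arm can. A call with a number of a shift or a turn outside -1 to 1 is refused whole. A call with a gripper value outside its range is refused whole. The fingers move at their own pace and stop on an object; "newtons" is the grip in N (left out, the last holds). Time passes only in rows, so rows that repeat a pose let the fingers close, or fill a call up. It gives the time, the measured TCP pose, the force and the opening at its end, in the units of the state.
- env.sense(): the state, without advancing time (a new reading comes with each control period).
- env.grab_frame(name): name is "side" or "top" or "wrist"; returns a dict with "frame" (420x560x3 uint8, red, green, blue), "intrinsics" (3x3 intrinsics, pixels), "distortion" ([k1, k2, p1, p2, k3] as OpenCV has them; the pictures are not rectified), "origin" and "orientation" of the camera in the world; the wrist camera has in their place "mount" (4x4, takes a point from camera to tool coordinates, whose origin is the TCP and whose axes are the flange's). Camera axes: x right, y up, looking along -z (the intrinsics and any distortion apply to the point x, -y, -z); pixel columns grow to the right and rows downward; lengths in m; the calibration is good to about 2 mm. A picture is of the moment at which its call begins: read the wrist's pose just before it. There is no depth.
- env.close_job(): hands the job in, once; it reports no verdict.
The state is a dict: "t": time; "joints": joint angles; "qvel": joint speeds; "joint_efforts": joint torques, N m; "eef_pos": TCP position; "orientation": TCP orientation; "ft_force": force on the tool from outside, world axes, zero at the start; "ft_torque": the same for the moment, N m; "opening": finger opening in m.
Only numpy, scipy, OpenCV 4.12 (cv2) and the standard library are available. Lean on these libraries where they do the work, as an engineer would, in place of code of your own. Each camera call takes 0.05 s, during which the arm holds its last target. There are 200 camera calls.

## Working session

There is one attempt and no reset: what is moved stays moved. The work goes in short steps, Python scripts to look and compute and a tool call to move; the robot and the scene stay as the last step left them, time stands still between calls to the robot, and variables do not carry over. Pictures are saved under pics/ and viewed, on a budget of 10 in all, crops included, one or two more only if the job needs it, and the job is handed in when it is done.

Besides the shell and the picture viewer there is one more tool, called after ">>>" as name([rows], argument=value, ...), one row to a line, values as JSON. apply_moves: Moves the arm, as the interface text tells. Its arguments: {"type":"object","properties":{"series":{"type":"array","items":{"type":"array","items":{"type":"number","minimum":-1,"maximum":1}}},"newtons":{"type":"number"}},"required":["series"]}

```bash
mkdir -p pics
python3 - <<'E'
from rig import env
import cv2
s=env.sense();print(s['t'],s['eef_pos'],s['orientation'],s['opening'],s['ft_force'])
for n in("side","top"):
    g=env.grab_frame(n);cv2.imwrite(f"pics/{n}0.png",cv2.cvtColor(g["frame"],cv2.COLOR_RGB2BGR))
    print(n,g["intrinsics"],g["distortion"],g["origin"],g["orientation"])
E
```

```text
0.0 [0.16845247 0.54913418 0.2136418 ] [-3.20150257e-04  1.48354135e-01  9.88933875e-01 -8.60232959e-04] 0.09135193841314845 [-0.94188673 -0.16916703  1.23099   ]
side [[539.92688582   0.         268.74735148]
 [  0.         539.92688582 211.80652429]
 [  0.           0.           1.        ]] [-0.03019088  0.          0.          0.          0.        ] [ 0.14899813 -0.54361353  0.90805874] [ 0.88752313  0.33394387 -0.11492102 -0.29593469]
top [[387.14167599   0.         278.98161931]
 [  0.         387.14167599 211.09689933]
 [  0.           0.           1.        ]] [-0.03059847  0.          0.          0.          0.        ] [0.50561089 0.02895429 0.73287036] [-0.70498057 -0.02358955  0.04190676  0.70759434]
```

View pics/side0.png

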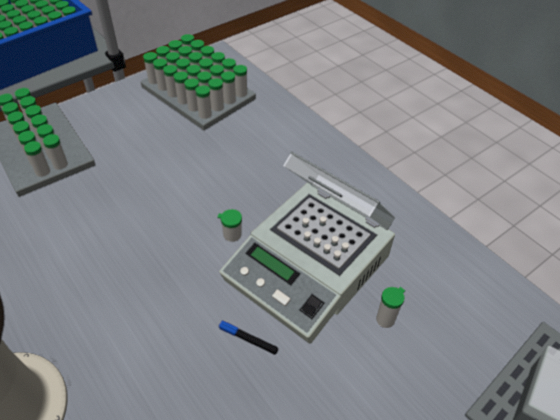

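View pics/top0.png

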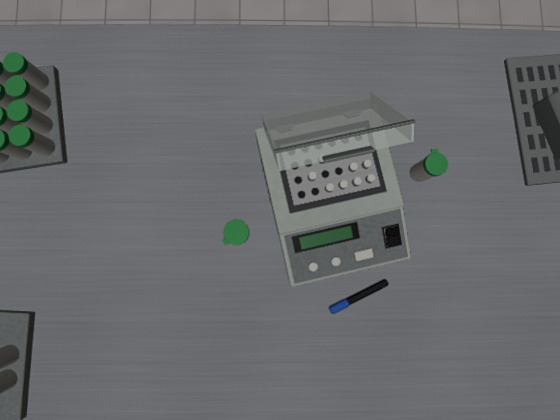

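Both views show the incubator, with the lid raised at the back and the rocker at right. I'll enlarge both views.

Run:
```python
import cv2
a=cv2.imread("pics/side0.png")[145:340,210:410];cv2.imwrite("pics/sc.png",cv2.resize(a,None,fx=3,fy=3,interpolation=cv2.INTER_CUBIC))
a=cv2.imread("pics/top0.png")[90:290,250:420];cv2.imwrite("pics/tc.png",cv2.resize(a,None,fx=3,fy=3,interpolation=cv2.INTER_CUBIC))
```

```text
(no output)
```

View pics/sc.png

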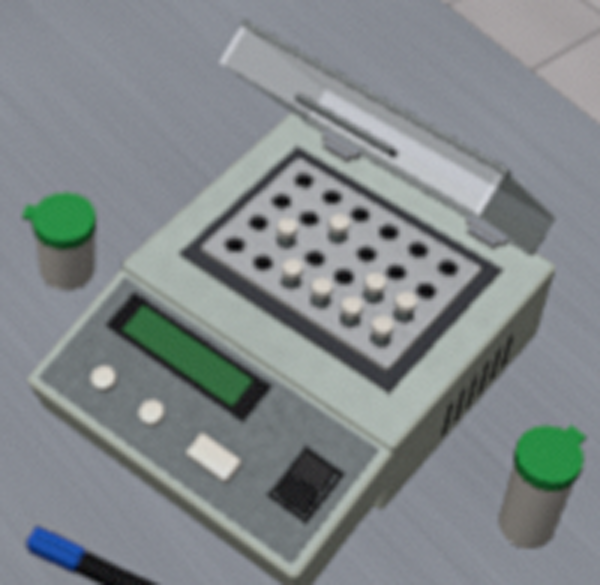

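View pics/tc.png

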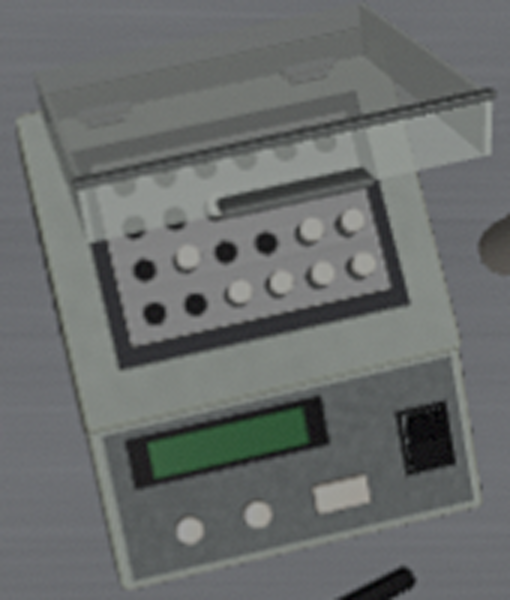

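```bash
cat > h.py <<'E'
import numpy as np,cv2
from scipy.spatial.transform import Rotation as R
C={'side':(539.92688582,268.74735148,211.80652429,-.03019088,[0.14899813,-0.54361353,0.90805874],[0.88752313,0.33394387,-0.11492102,-0.29593469]),
'top':(387.14167599,278.98161931,211.09689933,-.03059847,[0.50561089,0.02895429,0.73287036],[-0.70498057,-0.02358955,0.04190676,0.70759434])}
def ray(n,p):
    f,cx,cy,k,o,q=C[n]
    K=np.array([[f,0,cx],[0,f,cy],[0,0,1]]);u=cv2.undistortPoints(np.array([[p]],float),K,np.array([k,0,0,0,0.]))[0,0]
    d=R.from_quat(q,scalar_first=True).apply([u[0],-u[1],-1]);return np.array(o),d/np.linalg.norm(d)
def tri(ps,pt):
    A=0;b=0;rs=[ray('side',ps),ray('top',pt)]
    for o,d in rs: M=np.eye(3)-np.outer(d,d);A=A+M;b=b+M@o
    x=np.linalg.solve(A,b);return x,max(np.linalg.norm(np.cross(x-o,d)) for o,d in rs)
E
python3 - <<'E'
from h import *
P=dict(start=((213,455),(342,494)),mid=((151,410),(258,514)),left=((103,376),(190,530)),rocker=((306,484),(426,438)),edgeL=((127,263),(90,433)),edgeR=((388,455),(460,350)),frL=((33,378),(127,585)),frR=((297,570),(477,502)),lidL=((245,25),(76,183)),lidR=((505,172),(493,93)))
W={}
for k,(s,t) in P.items():
    x,e=tri((210+s[0]/3-.3,145+s[1]/3-.3),(250+t[0]/3-.3,90+t[1]/3-.3));W[k]=x;print(k,x.round(4),round(e*1e3,1))
for a,b in(('start','mid'),('start','left'),('start','rocker'),('edgeL','edgeR'),('frL','frR'),('lidL','lidR')):
    d=W[b]-W[a];print(a,b,np.linalg.norm(d).round(4),'ang',np.degrees(np.arctan2(d[1],d[0])).round(1))
E
```

```text
start [ 0.4922 -0.1337  0.0686] 0.1
mid [ 0.4812 -0.085   0.0691] 0.0
left [ 0.4724 -0.046   0.0687] 0.1
rocker [ 0.524  -0.1833  0.069 ] 0.0
edgeL [0.5291 0.0099 0.0845] 2.1
edgeR [ 0.5734 -0.2015  0.0777] 0.8
frL [ 0.4408 -0.0112  0.0536] 0.6
frR [ 0.4878 -0.218   0.0541] 1.2
lidL [0.6325 0.0207 0.2306] 0.1
lidR [ 0.6725 -0.1656  0.2341] 0.9
start mid 0.0499 ang 102.7
start left 0.0898 ang 102.7
start rocker 0.059 ang -57.3
edgeL edgeR 0.216 ang -78.2
frL frR 0.2121 ang -77.2
lidL lidR 0.1906 ang -77.9
```

>>> apply_moves([
  [0,0.1,-0.14,0.2,0,0,0.03],
  [0,0.22,-0.29,0.35,0,0,0.06],
  [0,0.34,-0.44,0.5,0,0,0.09],
  [0,0.46,-0.58,0.55,0,0,0.12],
  [0,0.58,-0.72,0.55,0,0,0.15],
  [0,0.7,-0.86,0.55,0,0,0.164],
  [0,0.8,-1,0.55,0,0,0.164],
  [0,0.8,-1,0.55,0,0,0.164],
])

```text
t: 0.9
eef_pos: [0.3305, 0.3471, 0.3242]
orientation: [-0.0, -0.106, 0.994, -0.001]
ft_force: [-0.3, 0.4, 1.0]
opening: 0.0299
```

>>> apply_moves([
  [0,0.12,-0.15,0,0,0,0],
  [0,0.24,-0.3,0,0,0,0],
  [0,0.36,-0.45,0,0,0,0],
  [0,0.48,-0.6,0,0,0,0],
  [0,0.6,-0.75,0,0,0,0],
  [0,0.7,-0.87,0,0,0,0],
  [0,0.8,-1,0,0,0,0],
  [0,0.8,-1,0,0,0,0],
])

```text
t: 1.7
eef_pos: [0.49, 0.1478, 0.3237]
orientation: [-0.001, -0.107, 0.994, -0.0]
ft_force: [-0.8, 0.0, -0.4]
opening: 0.0002
```

>>> apply_moves([
  [0,0.12,-0.15,0,0,0,0],
  [0,0.24,-0.3,0,0,0,0],
  [0,0.36,-0.45,0,0,0,0],
  [0,0.48,-0.6,0,0,0,0],
  [0,0.6,-0.75,0,0,0,0],
  [0,0.7,-0.87,0,0,0,0],
  [0,0.8,-1,0,0,0,0],
  [0,0.8,-1,0,0,0,0],
])

```text
t: 2.5
eef_pos: [0.6497, -0.0517, 0.3228]
orientation: [-0.001, -0.107, 0.994, 0.0]
ft_force: [-0.5, 0.1, -0.6]
opening: 0.0003
```

>>> apply_moves([
  [0,0.05,-0.095,-0.1,0,0,0],
  [0,0.05,-0.095,-0.2,0,0,0],
  [0,0.05,-0.095,-0.28,0,0,0],
  [0,0.05,-0.095,-0.34,0,0,0],
  [0,0.05,-0.095,-0.38,0,0,0],
  [0,0.05,-0.095,-0.38,0,0,0],
  [0,0.05,-0.095,-0.38,0,0,0],
  [0,0.05,-0.095,-0.38,0,0,0],
])

```text
t: 3.3
eef_pos: [0.6592, -0.0693, 0.2499]
orientation: [0.001, -0.109, 0.994, -0.0]
ft_force: [-0.9, 0.6, -0.1]
opening: 0.0001
```

Run:
```python
from rig import env
import cv2,numpy as np
print(env.sense()['eef_pos'])
o=[cv2.resize(cv2.cvtColor(env.grab_frame(n)["frame"],cv2.COLOR_RGB2BGR)[y:y+200,x:x+200],None,fx=2,fy=2) for n,y,x in(("side",130,210),("top",90,240))]
cv2.imwrite("pics/a1.png",np.hstack(o))
```

```text
[ 0.65924531 -0.06931365  0.24989757]
```

View pics/a1.png

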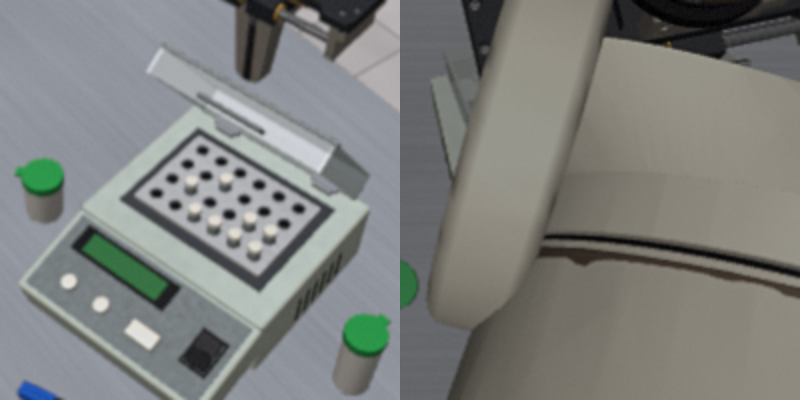

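>>> apply_moves([
  [0,0,0,-0.085,0,0,0],
  [0,-0.054,-0.012,-0.12,0,0,0],
  [0,-0.12,-0.026,-0.17,0,0,0],
  [0,-0.177,-0.039,-0.225,0,0,0],
  [0,-0.23,-0.05,-0.285,0,0,0],
  [0,-0.278,-0.061,-0.35,0,0,0],
  [0,-0.318,-0.07,-0.42,0,0,0],
  [0,-0.318,-0.07,-0.42,0,0,0],
])

```text
t: 4.2
eef_pos: [0.5936, -0.0832, 0.1631]
orientation: [-0.001, -0.108, 0.994, 0.001]
ft_force: [0.6, 0.4, -0.6]
opening: 0.0004
```

>>> apply_moves([
  [0,-0.02,-0.005,-0.05,0,0,0],
  [0,-0.04,-0.009,-0.1,0,0,0],
  [0,-0.055,-0.012,-0.15,0,0,0],
  [0,-0.06,-0.013,-0.18,0,0,0],
  [0,-0.06,-0.013,-0.2,0,0,0],
  [0,-0.06,-0.013,-0.21,0,0,0],
  [0,-0.06,-0.013,-0.215,0,0,0],
  [0,-0.06,-0.013,-0.215,0,0,0],
])

```text
t: 5.0
eef_pos: [0.5834, -0.0859, 0.1217]
orientation: [0.0, -0.109, 0.994, -0.0]
ft_force: [-0.8, -0.7, -0.1]
opening: 0.0005
```

Run:
```python
from rig import env
import cv2,numpy as np
s=env.sense();print(s['eef_pos'],s['ft_force'])
o=[cv2.resize(cv2.cvtColor(env.grab_frame(n)["frame"],cv2.COLOR_RGB2BGR)[y:y+h,x:x+w],None,fx=f,fy=f) for n,y,x,h,w,f in(("side",130,210,200,200,2),("wrist",0,0,420,560,.714))]
o[1]=cv2.resize(o[1],(400,400)) if 0 else cv2.copyMakeBorder(o[1],0,400-o[1].shape[0],0,0,cv2.BORDER_CONSTANT)
cv2.imwrite("pics/a2.png",np.hstack(o))
```

```text
[ 0.58335113 -0.08587631  0.12166708] [-0.82709407 -0.70885783 -0.06976798]
```

View pics/a2.png

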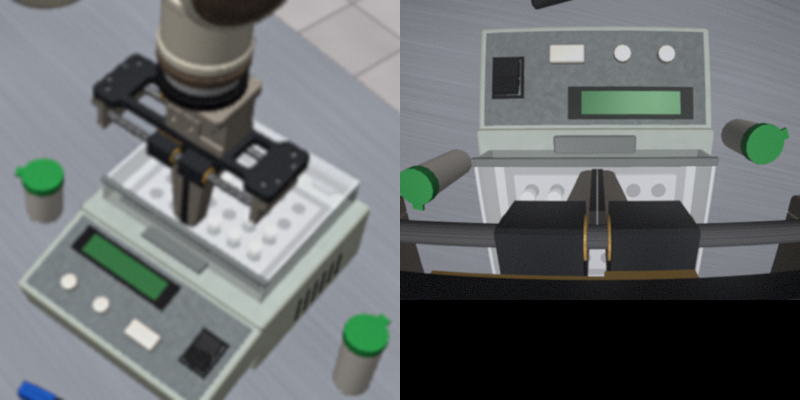

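The lid is nearly shut under the fingertips, with the lip just above the deck. I'll press on until the stop shows in the wrist force.

>>> apply_moves([
  [0,0,0,-0.004,0,0,0],
  [0,0,0,-0.008,0,0,0],
  [0,0,0,-0.012,0,0,0],
  [0,0,0,-0.015,0,0,0],
  [0,0,0,-0.015,0,0,0],
  [0,0,0,-0.015,0,0,0],
  [0,0,0,-0.015,0,0,0],
  [0,0,0,-0.015,0,0,0],
])

```text
t: 5.9
eef_pos: [0.5834, -0.0861, 0.1203]
orientation: [0.0, -0.109, 0.994, -0.0]
ft_force: [-4.6, 0.0, 8.1]
opening: 0.0005
```

>>> apply_moves([
  [0,0,0,-0.004,0,0,0],
  [0,0,0,-0.008,0,0,0],
  [0,0,0,-0.008,0,0,0],
  [0,0,0,-0.008,0,0,0],
  [0,0,0,0.0,0,0,0],
  [0,0,0,0.05,0,0,0],
  [0,0,0,0.2,0,0,0],
  [0,0,0,0.4,0,0,0],
])

```text
t: 6.7
eef_pos: [0.5816, -0.0854, 0.1975]
orientation: [-0.002, -0.108, 0.994, 0.001]
ft_force: [0.4, -0.1, 0.4]
opening: 0.0001
```

>>> apply_moves([
  [0,-0.06,-0.1,0,0.004,-0.02,0],
  [0,-0.12,-0.2,0,0.009,-0.04,0],
  [0,-0.18,-0.3,-0.05,0.013,-0.06,0],
  [0,-0.24,-0.4,-0.15,0.018,-0.081,0],
  [0,-0.286,-0.488,-0.28,0.018,-0.081,0],
  [0,-0.286,-0.488,-0.4,0.018,-0.081,0],
  [0,-0.286,-0.488,-0.4,0.018,-0.081,0],
  [0,-0.286,-0.488,-0.4,0.018,-0.081,0],
])

```text
t: 7.5
eef_pos: [0.5261, -0.1834, 0.1191]
orientation: [0.129, -0.108, 0.986, 0.014]
ft_force: [1.0, -0.4, 0.3]
opening: 0.0005
```

Run:
```python
from rig import env
import cv2,numpy as np
s=env.sense();print(s['eef_pos'],s['orientation'],s['ft_force'])
o=[cv2.resize(cv2.cvtColor(env.grab_frame(n)["frame"],cv2.COLOR_RGB2BGR)[y:y+h,x:x+w],(400,400)) for n,y,x,h,w in(("side",170,220,170,170),("wrist",0,70,420,420))]
cv2.imwrite("pics/a3.png",np.hstack(o))
```

```text
[ 0.52614214 -0.18343434  0.11910885] [ 0.1292192  -0.1076231   0.9856536   0.01437503] [ 1.00425717 -0.38169689  0.25106188]
```

View pics/a3.png

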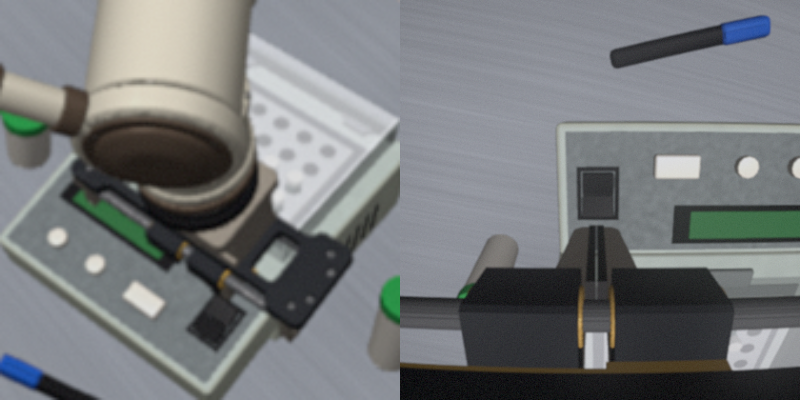

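>>> apply_moves([
  [0,0.02,0.006,-0.09,0,0,0],
  [0,0.032,0.011,-0.17,0,0,0],
  [0,0.034,0.011,-0.18,0,0,0],
  [0,0.036,0.012,-0.19,0,0,0],
  [0,0.039,0.012,-0.2,0,0,0],
  [0,0.042,0.013,-0.21,0,0,0],
  [0,0.043,0.014,-0.216,0,0,0],
  [0,0.043,0.014,-0.216,0,0,0],
])

```text
t: 8.4
eef_pos: [0.5359, -0.1816, 0.0774]
orientation: [0.131, -0.108, 0.985, 0.013]
ft_force: [-1.5, 1.4, 8.9]
opening: 0.0005
```

>>> apply_moves([
  [0,0.001,0,-0.005,0,0,0],
  [0,0.002,0,-0.01,0,0,0],
  [0,0.002,0,-0.01,0,0,0],
  [0,0.002,0,-0.01,0,0,0],
  [0,0.002,0,-0.01,0,0,0],
  [0,0.002,0,-0.01,0,0,0],
  [0,0.002,0,-0.01,0,0,0],
  [0,0.002,0,-0.01,0,0,0],
])

```text
t: 9.2
eef_pos: [0.5361, -0.1816, 0.0772]
orientation: [0.13, -0.108, 0.985, 0.013]
ft_force: [-11.7, 5.4, 25.0]
opening: 0.0006
```

>>> apply_moves([
  [0,-0.025,-0.005,0.1,0,0,0],
  [0,-0.05,-0.011,0.19,0,0,0],
  [0,-0.1,0.05,0.19,0,0,0],
  [0,-0.16,0.12,0.19,0,0,0],
  [0,-0.22,0.19,0.18,0,0,0],
  [0,-0.265,0.231,0.18,0,0,0],
  [0,-0.265,0.231,0.18,0,0,0],
  [0,-0.265,0.231,0.18,0,0,0],
])

```text
t: 10.0
eef_pos: [0.4822, -0.135, 0.1097]
orientation: [0.129, -0.108, 0.986, 0.014]
ft_force: [0.5, 0.0, 0.7]
opening: 0.0004
```

Run:
```python
from rig import env
import cv2,numpy as np
s=env.sense();print(s['eef_pos'],s['orientation'],s['ft_force'])
o=[cv2.resize(cv2.cvtColor(env.grab_frame(n)["frame"],cv2.COLOR_RGB2BGR)[y:y+h,x:x+w],(400,400),interpolation=cv2.INTER_CUBIC) for n,y,x,h,w in(("side",210,220,120,120),("wrist",80,160,240,240))]
cv2.imwrite("pics/a4.png",np.hstack(o))
```

```text
[ 0.48220977 -0.13498901  0.10967947] [ 0.12944834 -0.10758929  0.98563567  0.01378394] [0.48855493 0.04974113 0.72801929]
```

View pics/a4.png

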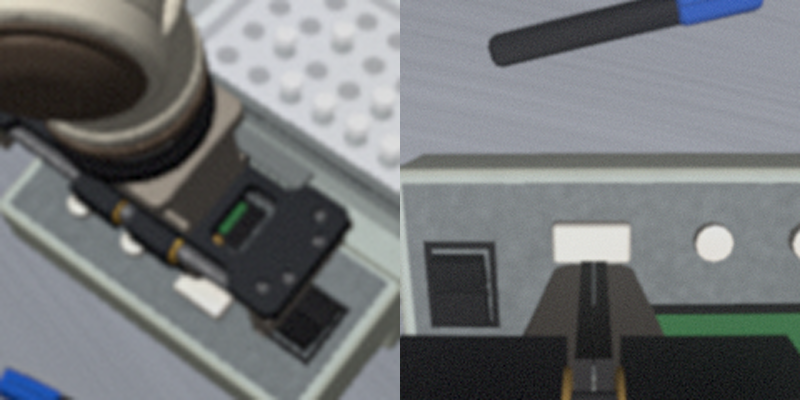

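>>> apply_moves([
  [0,0.022,0.003,-0.09,0,0,0],
  [0,0.044,0.006,-0.18,0,0,0],
  [0,0.049,0.007,-0.2,0,0,0],
  [0,0.053,0.007,-0.215,0,0,0],
  [0,0.056,0.008,-0.225,0,0,0],
  [0,0.058,0.008,-0.234,0,0,0],
  [0,0.06,0.008,-0.242,0,0,0],
  [0,0.06,0.008,-0.242,0,0,0],
])

```text
t: 10.9
eef_pos: [0.4928, -0.1331, 0.0654]
orientation: [0.127, -0.11, 0.986, 0.015]
ft_force: [-37.0, 5.7, 50.1]
opening: 0.0007
```

>>> apply_moves([
  [0,-0.003,0,0.01,0,0,0],
  [0,-0.006,-0.001,0.025,0,0,0],
  [0,-0.025,-0.005,0.1,0,0,0],
  [0,-0.06,-0.01,0.24,0,0,0],
  [0,-0.12,-0.02,0.45,0,0,0],
  [0,-0.25,0.1,0.65,0,0,0],
  [0,-0.4,0.3,0.8,0,0,0],
  [0,-0.5,0.5,0.9,0,0,0],
])

```text
t: 11.7
eef_pos: [0.3981, -0.0413, 0.2395]
orientation: [0.131, -0.106, 0.986, 0.013]
ft_force: [1.4, 1.0, -0.9]
opening: 0.0004
```

>>> apply_moves([
  [0,0,0.2,0.05,0,0,0],
  [0,0,0.4,0.1,0,0,0],
  [0,0,0.6,0.1,0,0,0],
  [0,0,0.8,0.1,0,0,0],
  [0,0,1,0.1,0,0,0],
  [0,0,1,0.1,0,0,0],
  [0,0,1,0.1,0,0,0],
  [0,0,1,0.1,0,0,0],
])

```text
t: 12.5
eef_pos: [0.3987, 0.1579, 0.2569]
orientation: [0.13, -0.107, 0.986, 0.014]
ft_force: [0.4, -0.1, -0.8]
opening: 0.0007
```

Run:
```python
from rig import env
import cv2,numpy as np
s=env.sense();print(s['eef_pos'],s['ft_force'])
o=[cv2.resize(cv2.cvtColor(env.grab_frame(n)["frame"],cv2.COLOR_RGB2BGR)[y:y+h,x:x+w],(400,400),interpolation=cv2.INTER_CUBIC) for n,y,x,h,w in(("side",170,215,190,190),("top",120,240,200,200))]
cv2.imwrite("pics/a5.png",np.hstack(o))
```

```text
[0.39871329 0.15790418 0.25692131] [ 0.37631782 -0.13244025 -0.80678091]
```

View pics/a5.png

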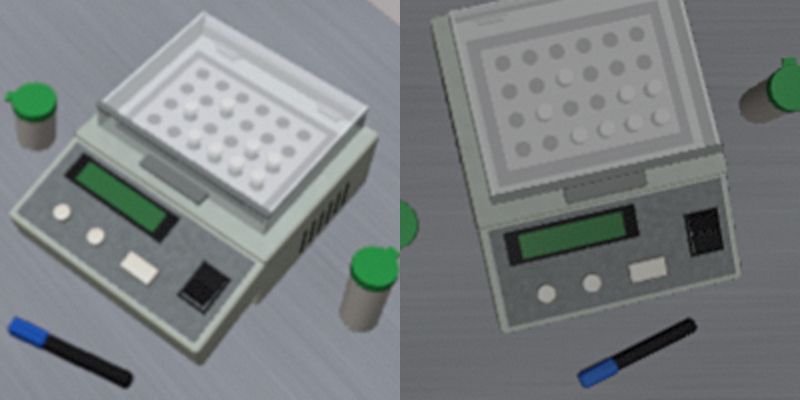

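Run:
```python
from rig import env
import cv2,numpy as np
o=[]
for n,y,x,Y,X in(("side",285,290,205,225),("top",215,372,165,260)):
    b=cv2.imread(f"pics/{n}0.png");a=cv2.cvtColor(env.grab_frame(n)["frame"],cv2.COLOR_RGB2BGR)
    r=[cv2.resize(i[y:y+40,x:x+40],(260,260),interpolation=cv2.INTER_CUBIC) for i in(b,a)]
    r=[np.clip(i.astype(float)*2.2,0,255).astype('uint8') for i in r]
    r.append(cv2.resize(a[Y:Y+65,X:X+65],(260,260),interpolation=cv2.INTER_CUBIC))
    o.append(np.hstack(r))
cv2.imwrite("pics/a6.png",np.vstack(o))
```

```text
(no output)
```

View pics/a6.png

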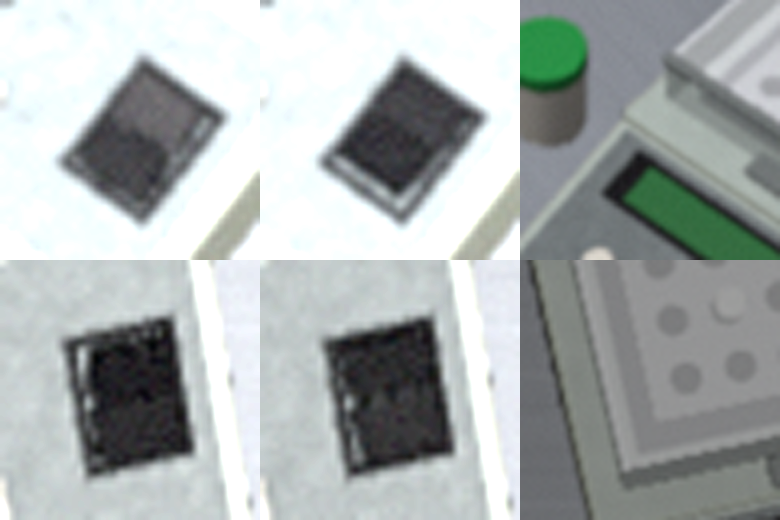

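```bash
python3 -c "
from rig import env
print(env.close_job())"
```

```text
the job is handed in; nothing more can be done
None
```

I shut the lid, switched the rocker on and pressed the start key once, in that order. The job was handed in after about 13 s of robot time, with the arm clear of everything.

- **Lid:** I followed it down with closed fingers until it met a firm stop at 120.3 mm above the bench (120 mm expected). The force was 8 N, and I then pressed slightly further. It looks shut in the last pictures.
- **Rocker:** I pressed the back half until it stopped hard at 25 N. The before and after crops show that it tipped over, with the front half now standing up.
- **Start key:** I pressed it square to the panel to its stop, about 4 mm by measured height, and then released it. In the last pictures it looks the same as at the start.
- **Left alone:** In the last pictures I saw no change in the round keys, both pots or the marker; I checked this by eye only.

**Two checks disagreed:**
- The start press was harder than I meant: about 62 N at the wrist at the end of the press, including an unexpected 37 N sideways. Only the fingertips should have been touching, and it is under the 120 N wrist limit.
- The rocker and start-key stops both read about 1 mm higher than I had worked out from the pictures. That is within the 2 mm camera calibration.

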